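Find the rattling tin and hold it over the tray

ROBOT

A 6-joint arm with a two-finger parallel gripper is mounted at the origin on a cart in front of the work surface, level with it; the furniture and walls round the work are solid. World frame = base frame: x ahead of the robot, y to its left, z up, the work surface at z = 0. Lengths are in m, angles in rad, forces in N, time in s.
With the tool pointing down it reaches from about 0.425 to 1.125 m from the base axis. Payload 14.9 kg.
Tool frame: the origin (TCP) lies at the centre of the arm's flange, where the gripper is bolted on; the fingertips stand 191 mm ahead of it and the grasp point (between the pads) lies 172 mm ahead of it; z points along the fingers, y is the line along which they close (so a half turn about z gives the same grasp; the last joint's range is limited). The gripper opens to 91 mm and grips with 3 to 60 N. Pads are 32 mm wide; open, the fingers measure 118 mm over their backs; the gripper's body (76 mm by 178 mm) begins 60 mm behind the grasp point.
Start: joints at [-1.162, 0.379, 1.734, -0, 1.028, -0.033], TCP at [0.299, -0.633, 0.405] pointing down, gripper open.
Joint ranges: [-2.77, 2.77], [-0.74, 2.19], [0, 2.66], [-1.06, 4.2], [0.31, 2.87], [-3.08, 3.08]. Speed limits (rad/s): [1.89, 1.89, 2.39, 3.14, 3.14, 3.14].

INTERFACE

Orientations are given as [roll, pitch, yaw] about the fixed x, y, z axes, in that order (R = Rz(yaw) Ry(pitch) Rx(roll)).
In Python, from cell import get_obs, read_camera, close_job, masks_of, mark_of gives the robot as it stands. The module is installed in compiled form; this text tells all that it offers.
- The arm moves only by the tool play_rows, never from a script. Its argument "increments" is a list of rows, each a list of 3 entries, a list of its own where there are three numbers: the shift along the tool's x, y, z scaled (see below), then the turn about the tool's z scaled (see below), then the closure, from 0 (fully open) to 1 (shut). A call has 1 to 5 rows; each row shifts and turns the commanded pose from where the row before left it, along the tool's axes as they then stand; what a row does not reach is not made up. The controller multiplies each number of a shift by 0.03 m and each number of a turn by 0.1 rad. A row lasts 1/12 s, in which the tool goes at most 41.7 mm and 7.16 degrees, less where a joint would pass 70% of its speed; a pose out of reach is approached as far as the arm can. A call with a number of a shift or a turn outside -1 to 1 is refused whole. A call with a gripper value outside its range is refused whole. The fingers move at their own pace and stop on an object; the grip force is fixed at half the most. Time passes only in rows, so rows that do not move let the fingers close. It gives the time, the measured TCP pose, the force, the opening and the grip force at its end, in the units of the state.
- get_obs(): the state, without advancing time (a new reading comes with each control period).
- read_camera(name): name is "side" or "top"; returns a dict with "frame" (400x640x3 uint8, red, green, blue), "fx", "fy", "cx", "cy" (pixels), "world_from_camera" (4x4, takes a point from camera to world coordinates). Camera axes: x right, y down, z forward; pixel columns grow to the right and rows downward; lengths in m; the calibration is good to about 2 mm. A picture is of the moment at which its call begins. There is no depth.
- close_job(): hands the job in; it is judged then, once.
Trained networks look in the newest picture that a camera, given by its name, has taken for a name from the list of things; names that differ only in an ending like _2 or _b are one class to them, and where a whole thing is asked for, a point or a joint stands for the part that bears it (a point fixed in the world has none). Each returns a list of dicts, best first, with "confidence" (0 to 1); they miss things now and then, are a little off and sometimes report something else, mostly with a low value. They report only what shows in the picture. A call takes as long as a camera call. They do not tell look-alikes from the thing itself.
- masks_of(label, camera): "pixels" (400x640 bool, what is visible of it).
- mark_of(label, camera): "location" ([x, y, z] in m, in the coordinates of the camera as it stood for that picture, good to about 4 mm: a listed point, or the origin of a listed thing).
The state is a dict: "clock": time; "joint_pos": joint angles; "dq": joint speeds; "joint_efforts": joint torques, N m; "position": TCP position; "eef_rot": TCP orientation; "force": force on the tool from outside, world axes, zero at the start; "ft_torque": the same for the moment, N m; "grip_width": finger opening in m; "grasp_force": force on a finger pad.
Only numpy, scipy, OpenCV 4.12 (cv2) and the standard library are available. Lean on these libraries where they do the work, as an engineer would, in place of code of your own. Each camera call takes 0.05 s, during which the arm holds its last target. There are 200 camera calls.

TASK

One of three sealed tins has a ball rattling about loose in it; the other two are packed tight. Take the red tin, then the yellow, then the blue: lift each clear of the bench and shake it briskly to feel whether it rattles, and stand the quiet ones upright on the bench, well away from the small black tray, without disturbing the tray or the tools lying around. Finish by holding out the rattling tin, upright and still in the gripper, well clear above the middle of the black tray: do not set it down or let go, the program ends while holding it.

Things in the scene. Friction and masses are not known exactly. Their poses are not given: they have to be found in the camera images.
- tin_red: sealed flat round tin, red lid (fixed): 110 mm across, 45 mm tall, on it a stiff black round knob 28 mm across, 40 mm high, to grip; 0.45 to 0.57 kg in all. Origin: centre of underside; z up. Any one tin holds a loose ball (34 mm, 0.31 kg) that rolls freely and knocks in its round chamber (103 mm across, 38 high); the others a snug plug of the same weight
- tin_yellow: sealed flat round tin, yellow lid (fixed): 110 mm across, 45 mm tall, on it a stiff black round knob 28 mm across, 40 mm high, to grip; 0.45 to 0.57 kg in all. Origin: centre of underside; z up. Any one tin holds a loose ball (34 mm, 0.31 kg) that rolls freely and knocks in its round chamber (103 mm across, 38 high); the others a snug plug of the same weight
- tin_blue: sealed flat round tin, blue lid (fixed): 110 mm across, 45 mm tall, on it a stiff black round knob 28 mm across, 40 mm high, to grip; 0.45 to 0.57 kg in all. Origin: centre of underside; z up. Any one tin holds a loose ball (34 mm, 0.31 kg) that rolls freely and knocks in its round chamber (103 mm across, 38 high); the others a snug plug of the same weight
- tray: small shallow black tray lying on the bench beyond the tins (not the big black tub at the left), 90 x 160 mm, 25 mm high; origin: centre of its underside, z up, its long side along its y axis
- caliper: steel caliper with black slide, 66 x 235 x 16 mm, lies flat, bystander; origin: centre of its underside
- screwdriver: screwdriver with yellow handle, 25 x 210 x 25 mm, bystander; origin: centre of its underside
- marker_0: black and white marker pen, 12 x 132 x 13 mm, bystander; origin: centre of its underside
- block_magnet: red block magnet with grey ends, 25 x 50 x 20 mm, bystander; origin: centre of its underside
- sanding_block: wooden sanding block, 62 x 112 x 36 mm, bystander; origin: centre of its underside
Not all that is in view belongs to the job. Leave any green look-alike of the tin_blue alone.

How it is judged:
On the way, in this order (a step that is already met when the one before it is completed fails the run):
1. the red tin is lifted at least 40 mm clear of the bench in the fingers and shaken briskly (faster than 0.25 m/s) (height (world z) of tin_red above 0.04 m and linear speed of tin_red above 0.25 m/s and contact force between the fingers and tin_red above 1 N), for 0.02 s.
2. the yellow tin is lifted at least 40 mm clear of the bench in the fingers and shaken briskly (faster than 0.25 m/s) (height (world z) of tin_yellow above 0.04 m and linear speed of tin_yellow above 0.25 m/s and contact force between the fingers and tin_yellow above 1 N), for 0.02 s.
3. the blue tin is lifted at least 40 mm clear of the bench in the fingers and shaken briskly (faster than 0.25 m/s) (height (world z) of tin_blue above 0.04 m and linear speed of tin_blue above 0.25 m/s and contact force between the fingers and tin_blue above 1 N), for 0.02 s.
At the end, for the whole second after the job is handed in: fingers grip the rattling tin, underside 80 to 350 mm above the bench, axis within 50 mm of the tray's centre, upright within 0.2 rad, still (under 0.05 m/s), clear of the tray; the other two stand upright (0.1 rad), at rest on the bench, over 100 mm from the tray's centre, not touched (((distance between ball_c0 and tin_red below 0.06 m and contact force between the fingers and tin_red above 1 N and height (world z) of tin_red between 0.08 and 0.35 m and horizontal distance between tin_red and tray below 0.05 m and angle between tin_red's own z axis and vertical below 0.2 rad and linear speed of tin_red below 0.05 m/s and contact force between tin_red and tray below 0.1 N and height (world z) of each of tin_yellow, tin_blue below 0.01 m and angle between each of tin_yellow, tin_blue's own z axis and vertical below 0.1 rad and linear speed of each of tin_yellow, tin_blue below 0.03 m/s and horizontal distance between each of tin_yellow, tin_blue and tray above 0.1 m and contact force between each of the arm, the fingers and tin_yellow below 0.1 N and contact force between each of the arm, the fingers and tin_blue below 0.1 N) or (distance between ball_c0 and tin_yellow below 0.06 m and contact force between the fingers and tin_yellow above 1 N and height (world z) of tin_yellow between 0.08 and 0.35 m and horizontal distance between tin_yellow and tray below 0.05 m and angle between tin_yellow's own z axis and vertical below 0.2 rad and linear speed of tin_yellow below 0.05 m/s and contact force between tin_yellow and tray below 0.1 N and height (world z) of each of tin_red, tin_blue below 0.01 m and angle between each of tin_red, tin_blue's own z axis and vertical below 0.1 rad and linear speed of each of tin_red, tin_blue below 0.03 m/s and horizontal distance between each of tin_red, tin_blue and tray above 0.1 m and contact force between each of the arm, the fingers and tin_red below 0.1 N and contact force between each of the arm, the fingers and tin_blue below 0.1 N) or (distance between ball_c0 and tin_blue below 0.06 m and contact force between the fingers and tin_blue above 1 N and height (world z) of tin_blue between 0.08 and 0.35 m and horizontal distance between tin_blue and tray below 0.05 m and angle between tin_blue's own z axis and vertical below 0.2 rad and linear speed of tin_blue below 0.05 m/s and contact force between tin_blue and tray below 0.1 N and height (world z) of each of tin_red, tin_yellow below 0.01 m and angle between each of tin_red, tin_yellow's own z axis and vertical below 0.1 rad and linear speed of each of tin_red, tin_yellow below 0.03 m/s and horizontal distance between each of tin_red, tin_yellow and tray above 0.1 m and contact force between each of the arm, the fingers and tin_red below 0.1 N and contact force between each of the arm, the fingers and tin_yellow below 0.1 N))); the arm keeps its last pose, push and grip.
It fails at once if the tray or a tool lying around is moved more than 30 mm (distance of any of tray, caliper, screwdriver, marker_0, block_magnet, sanding_block from where it was at the start of the episode above 0.03 m).
It also fails if it takes over 72 s, if anything falls off the work surface, if the arm or the gripper's body presses on something with over 40 N, if the wrist force passes 120 N, or if a joint passes its speed limit or range.

## Working session

There is one attempt and no reset: what is moved stays moved. The work goes in short steps, Python scripts to look and compute and a tool call to move; the robot and the scene stay as the last step left them, time stands still between calls to the robot, and variables do not carry over. Pictures are saved under pics/ and viewed, at most 10 in all, crops included, and the job is handed in when it is done.

Besides the shell and the picture viewer there is one more tool, called after "Emit:" by a JSON object that holds its "op" and its "data", one argument or row to a line. play_rows: Moves the arm, as the interface text tells. Shifts and turns lie within -1 to 1; 1 stands for 0.03 m of shift or 0.1 rad of turn. Its arguments: {"type":"object","properties":{"increments":{"type":"array"}},"required":["increments"]}

```bash
mkdir -p pics
cat > h.py <<'E'
from cell import *
import numpy as np, cv2
def w(c,p): return (c["world_from_camera"]@np.r_[p,1])[:3]
def px(c,p):
    q=np.linalg.inv(c["world_from_camera"])@np.r_[p,1]; return (c["fx"]*q[0]/q[2]+c["cx"], c["fy"]*q[1]/q[2]+c["cy"])
E
python3 - <<'E'
from h import *
o=get_obs(); print({k:np.round(v,3).tolist() for k,v in o.items()})
for n in ["top","side"]:
    c=read_camera(n); cv2.imwrite(f"pics/{n}0.png",c["frame"][:,:,::-1])
    print(n,np.round(c["world_from_camera"],2).tolist())
    for l in ["tin_red","tin_yellow","tin_blue","tray","caliper","screwdriver","marker_0","block_magnet","sanding_block"]:
        for r in mark_of(l,n):
            p=w(c,r["location"]); print(l,round(r["confidence"],2),p.round(3),np.round(px(c,p)))
E
```

```text
{'clock': 0.0, 'joint_pos': [-1.162, 0.379, 1.735, 0.0, 1.028, -0.033], 'dq': [-0.001, -0.0, 0.0, 0.001, -0.0, 0.001], 'joint_efforts': [0.004, -76.372, -43.437, 0.065, 0.043, -0.0], 'position': [0.299, -0.633, 0.404], 'eef_rot': [-3.141, -0.0, 0.442], 'force': [0.005, 0.067, -0.923], 'ft_torque': [0.003, 0.014, 0.061], 'grasp_force': 0.0, 'grip_width': 0.091}
top [[0.31, -0.75, 0.59, -0.51], [-0.95, -0.25, 0.19, -0.4], [0.01, -0.61, -0.79, 1.47], [0.0, 0.0, 0.0, 1.0]]
tin_red 0.83 [ 0.455 -0.174 -0.001] [346. 230.]
tin_blue 0.76 [ 0.483 -0.001  0.002] [302. 211.]
tray 0.56 [ 0.488 -0.     0.003] [303. 209.]
caliper 0.81 [ 0.576 -0.237  0.002] [373. 208.]
marker_0 0.51 [ 0.545 -0.323 -0.005] [394. 222.]
sanding_block 0.84 [ 0.454  0.373 -0.002] [205. 192.]
side [[0.96, -0.21, 0.17, 0.38], [-0.27, -0.78, 0.56, -0.66], [0.01, -0.59, -0.81, 0.93], [0.0, 0.0, 0.0, 1.0]]
tin_red 0.86 [ 0.453 -0.171  0.002] [297. 250.]
tin_yellow 0.67 [0.462 0.207 0.001] [274. 152.]
tin_blue 0.86 [ 0.489  0.003 -0.001] [296. 199.]
tray 0.59 [ 0.678  0.084 -0.001] [347. 167.]
caliper 0.96 [ 0.573 -0.229 -0.001] [346. 259.]
screwdriver 0.61 [ 0.683 -0.306 -0.001] [394. 275.]
marker_0 0.62 [ 0.545 -0.323  0.   ] [346. 294.]
block_magnet 0.59 [ 0.661 -0.164 -0.004] [368. 232.]
sanding_block 0.76 [0.455 0.379 0.   ] [263. 118.]
```

View pics/side0.png

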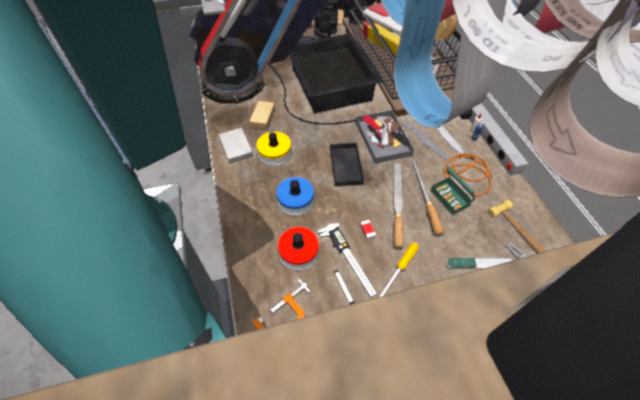

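View pics/top0.png

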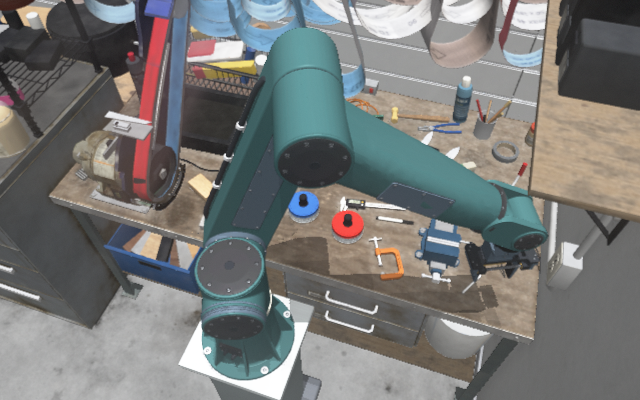

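Side view: the red tin is at (298,247), blue at (295,195) and yellow at (274,147). The tray is at (347,165). I see only one candidate per colour and no green tin. The vise at top (440,245) is near the path, so I'll check its location before moving.

Run:
```python
from h import *
c=read_camera("top");T=c["world_from_camera"]
for u,v in [(440,222),(440,250),(460,245),(425,245),(437,275),(540,180),(530,210)]:
    d=T[:3,:3]@np.array([(u-c["cx"])/c["fx"],(v-c["cy"])/c["fy"],1])
    print(u,v,[ (T[:3,3]+d*(z-T[2,3])/d[2]).round(2).tolist() for z in (0,.15,.25,.5)])
cv2.imwrite("pics/crop1.png",cv2.resize(read_camera("side")["frame"][90:310,200:440,::-1],None,fx=3,fy=2.7))
```

```text
440 222 [[0.59, -0.48, 0.0], [0.48, -0.47, 0.15], [0.41, -0.47, 0.25], [0.22, -0.45, 0.5]]
440 250 [[0.48, -0.5, 0.0], [0.38, -0.49, 0.15], [0.31, -0.48, 0.25], [0.14, -0.47, 0.5]]
460 245 [[0.52, -0.56, 0.0], [0.41, -0.54, 0.15], [0.34, -0.53, 0.25], [0.17, -0.51, 0.5]]
425 245 [[0.48, -0.45, 0.0], [0.38, -0.44, 0.15], [0.31, -0.44, 0.25], [0.14, -0.43, 0.5]]
437 275 [[0.38, -0.51, 0.0], [0.29, -0.5, 0.15], [0.23, -0.49, 0.25], [0.08, -0.47, 0.5]]
540 180 [[0.9, -0.8, 0.0], [0.76, -0.76, 0.15], [0.66, -0.74, 0.25], [0.42, -0.67, 0.5]]
530 210 [[0.75, -0.78, 0.0], [0.62, -0.74, 0.15], [0.53, -0.71, 0.25], [0.32, -0.65, 0.5]]
```

View pics/crop1.png

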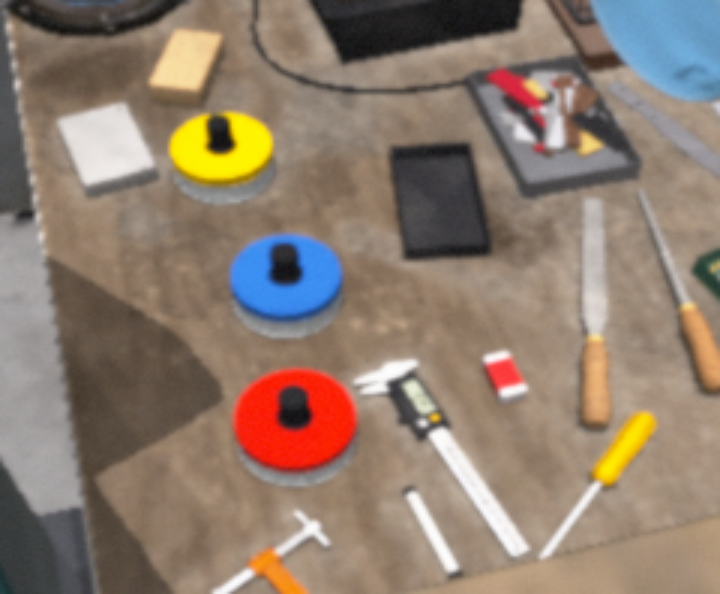

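The crop confirms all three: red tin (298,247), blue tin (295,195), yellow tin (274,147). The tray's long side runs along y. Now rising past the vise.

Emit:
{"op": "play_rows", "data": {
  "increments": [
    [[0.4,-0.9,-0.7],0,0],
    [[0.4,-0.9,-0.9],0,0],
    [[0.4,-0.9,-0.9],0,0]
  ]
}}

```text
clock: 1.35
position: [0.297, -0.5431, 0.4796]
eef_rot: [-3.14, 0.0, 0.441]
force: [0.2, -0.0, 0.7]
grip_width: 0.0915
grasp_force: 0.0
```

Emit:
{"op": "play_rows", "data": {
  "increments": [
    [[0.4,-0.9,-0.9],1,0],
    [[0.4,-0.9,0],1,0],
    [[0.5,-0.9,0],1,0],
    [[0.5,-1,0],1,0],
    [[0.5,-1,0],0.42,0]
  ]
}}

```text
clock: 1.77
position: [0.3309, -0.3914, 0.507]
eef_rot: [3.141, -0.0, -0.007]
force: [0.7, -0.2, -0.2]
grip_width: 0.0914
grasp_force: 0.0
```

Emit:
{"op": "play_rows", "data": {
  "increments": [
    [[0.6,-0.9,0.3],0,0],
    [[0.6,-0.9,0.3],0,0],
    [[0.6,-0.9,0.5],0,0],
    [[0.6,-0.9,0.7],0,0],
    [[0.6,-0.9,0.8],0,0]
  ]
}}

```text
clock: 2.18
position: [0.422, -0.2566, 0.4291]
eef_rot: [3.14, -0.002, -0.0]
force: [1.3, -0.7, -0.4]
grip_width: 0.0909
grasp_force: 0.0
```

Emit:
{"op": "play_rows", "data": {
  "increments": [
    [[0.4,-0.9,0.8],0,0],
    [[0.4,-0.9,0.8],0,0],
    [[0.3,-0.9,0.8],0,0],
    [[0,0,0.8],0,0],
    [[0,0,0],0,0]
  ]
}}

```text
clock: 2.6
position: [0.4534, -0.1753, 0.3292]
eef_rot: [-3.139, 0.005, 0.002]
force: [-1.2, 0.2, -1.3]
grip_width: 0.0913
grasp_force: 0.0
```

Emit:
{"op": "play_rows", "data": {
  "increments": [
    [[0,-0.1,0.9],0,0],
    [[0,0,0.9],0,0],
    [[0,0,0.7],0,0],
    [[0,0,0.4],0,0],
    [[0,0,0],0,0]
  ]
}}

```text
clock: 3.02
position: [0.4539, -0.1744, 0.2447]
eef_rot: [-3.141, 0.002, -0.001]
force: [-1.4, -0.2, -0.7]
grip_width: 0.0913
grasp_force: 0.0
```

Emit:
{"op": "play_rows", "data": {
  "increments": [
    [[0,0,0],0,1],
    [[0,0,0],0,1],
    [[0,0,0],0,1],
    [[0,0,0],0,1],
    [[0,0,0],0,1]
  ]
}}

```text
clock: 3.43
position: [0.4545, -0.1741, 0.2465]
eef_rot: [3.141, -0.001, -0.0]
force: [0.1, -0.4, -0.1]
grip_width: 0.0607
grasp_force: 0.0
```

Emit:
{"op": "play_rows", "data": {
  "increments": [
    [[0,0,0],0,1],
    [[0,0,0],0,1],
    [[0,0,0],0,1],
    [[0,0,0],0,1],
    [[0,0,0],0,1]
  ]
}}

```text
clock: 3.85
position: [0.4543, -0.174, 0.2457]
eef_rot: [3.141, -0.0, -0.0]
force: [-0.1, 1.2, -1.1]
grip_width: 0.0276
grasp_force: 24.3
```

Emit:
{"op": "play_rows", "data": {
  "increments": [
    [[0,0,-0.5],0,1],
    [[0,0,-1],0,1],
    [[0,0,-1],0,1],
    [[0,0,-1],0,1],
    [[0,0,-0.8],0,1]
  ]
}}

```text
clock: 4.27
position: [0.454, -0.1739, 0.3764]
eef_rot: [3.142, -0.0, -0.0]
force: [-0.3, -0.5, -4.1]
grip_width: 0.0277
grasp_force: 30.0
```

Emit:
{"op": "play_rows", "data": {
  "increments": [
    [[0,0,0],0,1],
    [[0,0,0],0,1],
    [[0,0,0],0,1],
    [[0,0,0],0,1],
    [[0,0,0],0,1]
  ]
}}

```text
clock: 4.68
position: [0.4539, -0.1738, 0.3732]
eef_rot: [-3.141, 0.002, -0.0]
force: [-0.7, 0.3, -4.2]
grip_width: 0.0272
grasp_force: 30.0
```

```bash
cat > f.py <<'E'
from cell import get_obs
o=get_obs(); print([round(float(x),3) for k in("clock","position","force","ft_torque","grasp_force","grip_width") for x in (o[k] if hasattr(o[k],'__len__') else [o[k]])])
E
python3 f.py
```

```text
[4.683, 0.454, -0.174, 0.373, -0.651, 0.259, -4.17, 0.038, 0.069, 0.036, 29.999, 0.027]
```

Emit:
{"op": "play_rows", "data": {
  "increments": [
    [[0,-0.8,0],0,1],
    [[0,-1,0],0,1],
    [[0,1,0],0,1],
    [[0,1,0],0,1],
    [[0,-1,0],0,1]
  ]
}}

```text
clock: 5.1
position: [0.4547, -0.1563, 0.3746]
eef_rot: [3.139, -0.001, -0.006]
force: [1.7, 1.9, -4.1]
grip_width: 0.0273
grasp_force: 29.8
```

Emit:
{"op": "play_rows", "data": {
  "increments": [
    [[0,-1,0],0,1],
    [[0,1,0],0,1],
    [[0,0.8,0],0,1],
    [[0,0,0],0,1],
    [[0,0,0],0,1]
  ]
}}

```text
clock: 5.52
position: [0.4542, -0.1745, 0.3738]
eef_rot: [-3.141, 0.001, -0.001]
force: [0.3, 0.5, -4.3]
grip_width: 0.0272
grasp_force: 30.0
```

Emit:
{"op": "play_rows", "data": {
  "increments": [
    [[0,0,0],0,1],
    [[0,0,0],0,1]
  ]
}}

```text
clock: 5.68
position: [0.454, -0.1737, 0.3742]
eef_rot: [-3.141, 0.001, -0.0]
force: [0.6, -0.2, -4.2]
grip_width: 0.0276
grasp_force: 30.0
```

```bash
python3 f.py
```

```text
[5.683, 0.454, -0.174, 0.374, 0.639, -0.243, -4.211, 0.087, -0.013, 0.041, 29.996, 0.028]
```

Emit:
{"op": "play_rows", "data": {
  "increments": [
    [[0,0,0],0,1]
  ]
}}

```text
clock: 5.77
position: [0.4541, -0.1736, 0.3744]
eef_rot: [-3.141, 0.001, 0.0]
force: [0.1, -0.4, -4.7]
grip_width: 0.0274
grasp_force: 30.0
```

```bash
python3 f.py
```

```text
[5.767, 0.454, -0.174, 0.374, 0.08, -0.439, -4.735, -0.007, 0.004, -0.018, 29.996, 0.027]
```

Emit:
{"op": "play_rows", "data": {
  "increments": [
    [[0,0,0],0,1]
  ]
}}

```text
clock: 5.85
position: [0.4542, -0.1737, 0.3746]
eef_rot: [-3.141, 0.0, 0.0]
force: [0.1, -0.0, -4.1]
grip_width: 0.0272
grasp_force: 30.0
```

```bash
python3 f.py
```

```text
[5.85, 0.454, -0.174, 0.375, 0.066, -0.028, -4.1, 0.044, 0.025, 0.029, 29.996, 0.027]
```

Emit:
{"op": "play_rows", "data": {
  "increments": [
    [[0,0,0],0,1]
  ]
}}

```text
clock: 5.93
position: [0.4542, -0.1738, 0.3747]
eef_rot: [-3.142, 0.0, 0.0]
force: [-0.5, 1.2, -5.4]
grip_width: 0.0271
grasp_force: 30.0
```

```bash
python3 f.py
```

```text
[5.933, 0.454, -0.174, 0.375, -0.523, 1.155, -5.408, 0.014, 0.015, -0.001, 29.997, 0.027]
```

Emit:
{"op": "play_rows", "data": {
  "increments": [
    [[0,0,0],0,1],
    [[0,0,0],0,1]
  ]
}}

```text
clock: 6.1
position: [0.4543, -0.1739, 0.3748]
eef_rot: [3.142, -0.0, -0.0]
force: [0.1, 0.6, -4.0]
grip_width: 0.0274
grasp_force: 30.0
```

```bash
python3 f.py
```

```text
[6.1, 0.454, -0.174, 0.375, 0.079, 0.567, -4.038, 0.004, -0.01, 0.027, 29.996, 0.027]
```

Red seems quiet. I'll set it back and go on to yellow.

Emit:
{"op": "play_rows", "data": {
  "increments": [
    [[0,0,0.9],0,1],
    [[0,0,1],0,1],
    [[0,0,1],0,1],
    [[0,0,0.9],0,1],
    [[0,0,0.4],0,1]
  ]
}}

```text
clock: 6.52
position: [0.4535, -0.1736, 0.2462]
eef_rot: [-3.14, 0.003, -0.0]
force: [-3.4, 11.9, 39.5]
grip_width: 0.0275
grasp_force: 30.0
```

Emit:
{"op": "play_rows", "data": {
  "increments": [
    [[0,0,0],0,1],
    [[0,0,0.05],0,1],
    [[0,0,0],0,1],
    [[0,0,0],0,1]
  ]
}}

```text
clock: 6.85
position: [0.4546, -0.1741, 0.2481]
eef_rot: [3.141, -0.001, -0.0]
force: [-0.1, 0.2, -2.9]
grip_width: 0.0271
grasp_force: 30.0
```

Emit:
{"op": "play_rows", "data": {
  "increments": [
    [[0,0,0.05],0,1],
    [[0,0,0],0,0],
    [[0,0,0],0,0],
    [[0,0,0],0,0],
    [[0,0,0],0,0]
  ]
}}

```text
clock: 7.27
position: [0.4544, -0.1741, 0.246]
eef_rot: [3.141, -0.001, -0.0]
force: [-0.3, 0.9, 0.1]
grip_width: 0.0512
grasp_force: 0.0
```

Emit:
{"op": "play_rows", "data": {
  "increments": [
    [[0,0,0],0,0],
    [[0,0,0],0,0],
    [[0,0,0],0,0],
    [[0,0,-0.6],0,0],
    [[0,0,-1],0,0]
  ]
}}

```text
clock: 7.68
position: [0.4533, -0.1736, 0.2921]
eef_rot: [-3.14, 0.005, -0.0]
force: [0.2, 0.2, -0.1]
grip_width: 0.0843
grasp_force: 0.0
```

Emit:
{"op": "play_rows", "data": {
  "increments": [
    [[0,0,-1],0,0],
    [[0,0,-1],0,0],
    [[0,-1,0],0,0],
    [[0,-1,0],0,0],
    [[0,-1,0],0,0]
  ]
}}

```text
clock: 8.1
position: [0.4541, -0.0832, 0.3544]
eef_rot: [3.141, -0.001, -0.002]
force: [0.2, 0.8, 0.0]
grip_width: 0.0908
grasp_force: 0.0
```

Emit:
{"op": "play_rows", "data": {
  "increments": [
    [[0,-1,0],0,0],
    [[0,-1,0],0,0],
    [[0,-1,0],0,0],
    [[0,-1,0],0,0],
    [[0,-1,0],0,0]
  ]
}}

```text
clock: 8.52
position: [0.454, 0.0675, 0.3538]
eef_rot: [-3.142, -0.0, -0.0]
force: [0.7, -0.7, 0.2]
grip_width: 0.0912
grasp_force: 0.0
```

Emit:
{"op": "play_rows", "data": {
  "increments": [
    [[0.2,-1,0],0,0],
    [[0,-1,0],0,0],
    [[0,-1,0],0,0],
    [[0,-1,0],0,0],
    [[0,-0.7,0],0,0]
  ]
}}

```text
clock: 8.93
position: [0.4601, 0.2091, 0.3538]
eef_rot: [-3.141, -0.0, 0.001]
force: [-0.2, -0.9, 0.3]
grip_width: 0.0911
grasp_force: 0.0
```

Run:
```python
from h import *
c=read_camera("side"); cv2.imwrite("pics/side1.png",c["frame"][:,:,::-1])
for l in ["tin_red","tin_yellow","tray"]:
    for r in mark_of(l,"side"): print(l,round(r["confidence"],2),w(c,r["location"]).round(3))
o=get_obs(); print(o["clock"],o["position"])
```

```text
tin_red 0.78 [ 0.454 -0.172 -0.005]
tin_red 0.29 [ 0.574 -0.228 -0.005]
tin_yellow 0.84 [ 0.462  0.207 -0.   ]
tray 0.61 [0.676 0.086 0.003]
9.1333 [0.46012226 0.20715377 0.35355927]
```

View pics/side1.png

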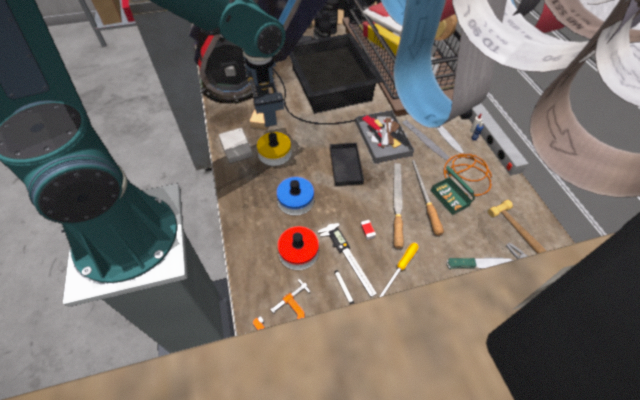

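The red tin stands upright at (298,247), and the gripper is above the yellow tin at (274,147). Descending to yellow.

Emit:
{"op": "play_rows", "data": {
  "increments": [
    [[0.1,0,0.9],0,0],
    [[0,0,1],0,0],
    [[0,0,0.9],0,0],
    [[0,0,0.6],0,0],
    [[0,0,0.2],0,0.3]
  ]
}}

```text
clock: 9.55
position: [0.4625, 0.2056, 0.2432]
eef_rot: [3.14, 0.004, -0.001]
force: [0.1, 0.4, 0.0]
grip_width: 0.0871
grasp_force: 0.0
```

Emit:
{"op": "play_rows", "data": {
  "increments": [
    [[0,0,0],0,1],
    [[0,0,0],0,1],
    [[0,0,0],0,1],
    [[0,0,0],0,1],
    [[0,0,0],0,1]
  ]
}}

```text
clock: 9.97
position: [0.4636, 0.2071, 0.2467]
eef_rot: [-3.141, -0.002, -0.0]
force: [0.4, -0.2, 0.1]
grip_width: 0.054
grasp_force: 0.0
```

Emit:
{"op": "play_rows", "data": {
  "increments": [
    [[0,0,0],0,1],
    [[0,0,0],0,1],
    [[0,0,0],0,1],
    [[0,0,0],0,1],
    [[0,0,0],0,1]
  ]
}}

```text
clock: 10.38
position: [0.4633, 0.2069, 0.2458]
eef_rot: [3.141, 0.0, -0.0]
force: [-0.1, -4.5, 5.7]
grip_width: 0.0273
grasp_force: 30.0
```

Emit:
{"op": "play_rows", "data": {
  "increments": [
    [[0,0,-0.5],0,1],
    [[0,0,-1],0,1],
    [[0,0,-1],0,1],
    [[0,0,-1],0,1],
    [[0,0,-0.8],0,1]
  ]
}}

```text
clock: 10.8
position: [0.463, 0.207, 0.3763]
eef_rot: [-3.141, -0.0, -0.0]
force: [0.6, 0.3, -5.9]
grip_width: 0.0271
grasp_force: 30.0
```

Emit:
{"op": "play_rows", "data": {
  "increments": [
    [[0,0,0],0,1],
    [[0,0,0],0,1],
    [[0,0,0],0,1],
    [[0,0,0],0,1],
    [[0,0,0],0,1]
  ]
}}

```text
clock: 11.22
position: [0.4629, 0.2069, 0.3731]
eef_rot: [3.141, 0.003, -0.0]
force: [-0.0, 0.3, -5.3]
grip_width: 0.0275
grasp_force: 30.0
```

```bash
python3 f.py
```

```text
[11.217, 0.463, 0.207, 0.373, -0.044, 0.283, -5.271, 0.04, -0.013, 0.013, 29.997, 0.027]
```

Emit:
{"op": "play_rows", "data": {
  "increments": [
    [[0,-0.8,0],0,1],
    [[0,-1,0],0,1],
    [[0,1,0],0,1],
    [[0,1,0],0,1],
    [[0,-1,0],0,1]
  ]
}}

```text
clock: 11.63
position: [0.4634, 0.2247, 0.3729]
eef_rot: [3.138, 0.004, -0.005]
force: [0.4, 1.2, -6.7]
grip_width: 0.0274
grasp_force: 29.8
```

Emit:
{"op": "play_rows", "data": {
  "increments": [
    [[0,-1,0],0,1],
    [[0,1,0],0,1],
    [[0,0.8,0],0,1],
    [[0,0,0],0,1],
    [[0,0,0],0,1]
  ]
}}

```text
clock: 12.05
position: [0.4631, 0.2063, 0.3738]
eef_rot: [3.141, 0.002, -0.001]
force: [0.0, 0.4, -5.6]
grip_width: 0.0273
grasp_force: 30.0
```

Emit:
{"op": "play_rows", "data": {
  "increments": [
    [[0,0,0],0,1],
    [[0,0,0],0,1]
  ]
}}

```text
clock: 12.22
position: [0.4634, 0.2073, 0.3744]
eef_rot: [3.142, 0.0, -0.0]
force: [-0.5, -0.6, -4.3]
grip_width: 0.0271
grasp_force: 30.0
```

```bash
python3 f.py
```

```text
[12.217, 0.463, 0.207, 0.374, -0.451, -0.633, -4.305, 0.061, -0.033, -0.02, 29.994, 0.027]
```

Emit:
{"op": "play_rows", "data": {
  "increments": [
    [[0,0,0],0,1]
  ]
}}

```text
clock: 12.3
position: [0.4634, 0.2074, 0.3745]
eef_rot: [3.142, 0.0, 0.0]
force: [-0.7, -0.7, -5.3]
grip_width: 0.0277
grasp_force: 30.0
```

```bash
python3 f.py
```

```text
[12.3, 0.463, 0.207, 0.375, -0.652, -0.744, -5.338, 0.061, 0.059, 0.01, 29.994, 0.028]
```

Emit:
{"op": "play_rows", "data": {
  "increments": [
    [[0,0,0],0,1]
  ]
}}

```text
clock: 12.38
position: [0.4633, 0.2073, 0.3746]
eef_rot: [3.142, 0.0, 0.0]
force: [0.2, -0.3, -5.4]
grip_width: 0.0271
grasp_force: 30.0
```

```bash
python3 f.py
```

```text
[12.383, 0.463, 0.207, 0.375, 0.198, -0.329, -5.395, 0.055, 0.023, -0.042, 29.994, 0.027]
```

Emit:
{"op": "play_rows", "data": {
  "increments": [
    [[0,0,0],0,1]
  ]
}}

```text
clock: 12.47
position: [0.4633, 0.2073, 0.3747]
eef_rot: [3.142, 0.0, 0.0]
force: [-0.6, 0.6, -6.0]
grip_width: 0.0273
grasp_force: 30.0
```

```bash
python3 f.py
```

```text
[12.467, 0.463, 0.207, 0.375, -0.594, 0.58, -6.014, 0.01, 0.027, 0.069, 29.994, 0.027]
```

Emit:
{"op": "play_rows", "data": {
  "increments": [
    [[0,0,0],0,1],
    [[0,0,0],0,1]
  ]
}}

```text
clock: 12.63
position: [0.4633, 0.2071, 0.3747]
eef_rot: [-3.142, -0.0, -0.0]
force: [-0.3, -0.8, -5.8]
grip_width: 0.0268
grasp_force: 30.0
```

```bash
python3 f.py
```

```text
[12.633, 0.463, 0.207, 0.375, -0.27, -0.765, -5.832, 0.082, 0.056, 0.025, 29.994, 0.027]
```

Yellow also seems quiet. I'll set it back and try blue.

Emit:
{"op": "play_rows", "data": {
  "increments": [
    [[0,0,0.9],0,1],
    [[0,0,1],0,1],
    [[0,0,1],0,1],
    [[0,0,0.7],0,1],
    [[0,0,0.3],0,1]
  ]
}}

```text
clock: 13.05
position: [0.4625, 0.2067, 0.2551]
eef_rot: [3.14, 0.003, -0.0]
force: [-1.3, 0.5, -5.8]
grip_width: 0.0276
grasp_force: 30.0
```

Emit:
{"op": "play_rows", "data": {
  "increments": [
    [[0,0,0.2],0,1],
    [[0,0,0.15],0,1],
    [[0,0,0.05],0,1],
    [[0,0,0],0,1],
    [[0,0,0],0,1]
  ]
}}

```text
clock: 13.47
position: [0.4643, 0.2071, 0.2477]
eef_rot: [-3.141, -0.002, 0.0]
force: [-2.0, -6.2, 7.3]
grip_width: 0.0273
grasp_force: 30.0
```

Emit:
{"op": "play_rows", "data": {
  "increments": [
    [[0,0,0],0,0],
    [[0,0,0],0,0],
    [[0,0,0],0,0],
    [[0,0,0],0,0],
    [[0,0,0],0,0]
  ]
}}

```text
clock: 13.88
position: [0.4635, 0.2071, 0.246]
eef_rot: [-3.141, -0.001, -0.0]
force: [-0.3, 0.0, -0.7]
grip_width: 0.0582
grasp_force: 0.0
```

Emit:
{"op": "play_rows", "data": {
  "increments": [
    [[0,0,0],0,0],
    [[0,0,0],0,0],
    [[0,0,-0.6],0,0],
    [[0,0,-1],0,0],
    [[0,0,-1],0,0]
  ]
}}

```text
clock: 14.3
position: [0.463, 0.2069, 0.3239]
eef_rot: [3.141, 0.002, -0.0]
force: [0.4, 0.9, -0.0]
grip_width: 0.0904
grasp_force: 0.0
```

Emit:
{"op": "play_rows", "data": {
  "increments": [
    [[0,0.6,-1],0,0],
    [[0.2,1,0],0,0],
    [[0.2,1,0],0,0],
    [[0.2,1,0],0,0],
    [[0.2,1,0],0,0]
  ]
}}

```text
clock: 14.72
position: [0.4873, 0.0677, 0.354]
eef_rot: [-3.142, -0.001, 0.0]
force: [-0.7, -0.6, -0.0]
grip_width: 0.0914
grasp_force: 0.0
```

Emit:
{"op": "play_rows", "data": {
  "increments": [
    [[0,1,0],0,0],
    [[0,1,0],0,0],
    [[0,0.2,0],0,0],
    [[0,0,0],0,0]
  ]
}}

```text
clock: 15.05
position: [0.4872, 0.0016, 0.3537]
eef_rot: [3.142, 0.0, -0.003]
force: [0.9, 0.3, -0.2]
grip_width: 0.091
grasp_force: 0.0
```

Run:
```python
from h import *
c=read_camera("side"); cv2.imwrite("pics/side2.png",c["frame"][:,:,::-1])
for l in ["tin_yellow","tin_blue"]:
    for r in mark_of(l,"side"): print(l,round(r["confidence"],2),w(c,r["location"]).round(3))
o=get_obs(); print(o["clock"],o["position"])
```

```text
tin_yellow 0.85 [ 0.464  0.209 -0.003]
tin_blue 0.56 [ 0.489  0.002 -0.002]
15.2 [0.48727418 0.00369623 0.35368776]
```

View pics/side2.png

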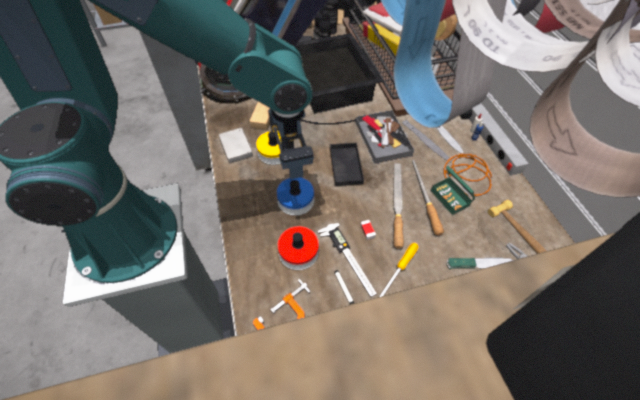

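Yellow is back in place at (270,145) and red is standing at (298,247). The gripper is above the blue tin at (295,195).

Emit:
{"op": "play_rows", "data": {
  "increments": [
    [[0.05,0,0.9],0,0],
    [[0,0,1],0,0],
    [[0,0,0.9],0,0],
    [[0,0,0.6],0,0],
    [[0,0,0.2],0,0.3]
  ]
}}

```text
clock: 15.62
position: [0.4879, 0.0042, 0.2432]
eef_rot: [-3.141, 0.004, 0.001]
force: [-1.1, -0.2, -1.0]
grip_width: 0.087
grasp_force: 0.0
```

Emit:
{"op": "play_rows", "data": {
  "increments": [
    [[0,0,0],0,1],
    [[0,0,0],0,1],
    [[0,0,0],0,1],
    [[0,0,0],0,1],
    [[0,0,0],0,1]
  ]
}}

```text
clock: 16.03
position: [0.4891, 0.0031, 0.2467]
eef_rot: [3.142, -0.002, -0.0]
force: [0.5, 0.3, 0.5]
grip_width: 0.0542
grasp_force: 0.0
```

Emit:
{"op": "play_rows", "data": {
  "increments": [
    [[0,0,0],0,1],
    [[0,0,0],0,1],
    [[0,0,0],0,1],
    [[0,0,0],0,1],
    [[0,0,0],0,1]
  ]
}}

```text
clock: 16.45
position: [0.489, 0.0029, 0.246]
eef_rot: [3.141, -0.0, -0.0]
force: [-1.1, -4.4, 6.3]
grip_width: 0.0275
grasp_force: 30.0
```

Emit:
{"op": "play_rows", "data": {
  "increments": [
    [[0,0,-0.5],0,1],
    [[0,0,-1],0,1],
    [[0,0,-1],0,1],
    [[0,0,-1],0,1],
    [[0,0,-0.8],0,1]
  ]
}}

```text
clock: 16.87
position: [0.4885, 0.0031, 0.3763]
eef_rot: [-3.141, 0.0, -0.0]
force: [0.8, 0.1, -5.1]
grip_width: 0.027
grasp_force: 30.0
```

Emit:
{"op": "play_rows", "data": {
  "increments": [
    [[0,0,0],0,1],
    [[0,0,0],0,1],
    [[0,0,0],0,1],
    [[0,0,0],0,1],
    [[0,0,0],0,1]
  ]
}}

```text
clock: 17.28
position: [0.4884, 0.003, 0.3731]
eef_rot: [-3.141, 0.003, -0.0]
force: [0.4, 0.5, -4.8]
grip_width: 0.0274
grasp_force: 30.0
```

```bash
python3 f.py
```

```text
[17.283, 0.488, 0.003, 0.373, 0.396, 0.478, -4.794, 0.05, -0.029, -0.014, 29.998, 0.027]
```

Emit:
{"op": "play_rows", "data": {
  "increments": [
    [[0,-0.8,0],0,1],
    [[0,-1,0],0,1],
    [[0,1,0],0,1],
    [[0,1,0],0,1],
    [[0,-1,0],0,1]
  ]
}}

```text
clock: 17.7
position: [0.4891, 0.0202, 0.3738]
eef_rot: [3.14, 0.001, -0.007]
force: [1.0, 0.3, -4.6]
grip_width: 0.0275
grasp_force: 30.0
```

Emit:
{"op": "play_rows", "data": {
  "increments": [
    [[0,-1,0],0,1],
    [[0,1,0],0,1],
    [[0,0.8,0],0,1],
    [[0,0,0],0,1],
    [[0,0,0],0,1]
  ]
}}

```text
clock: 18.12
position: [0.4886, 0.0025, 0.3738]
eef_rot: [-3.142, 0.002, -0.001]
force: [-0.4, 0.6, -5.0]
grip_width: 0.0275
grasp_force: 30.0
```

Emit:
{"op": "play_rows", "data": {
  "increments": [
    [[0,0,0],0,1],
    [[0,0,0],0,1]
  ]
}}

```text
clock: 18.28
position: [0.4887, 0.0032, 0.3743]
eef_rot: [-3.141, 0.001, -0.0]
force: [-0.2, -1.2, -4.5]
grip_width: 0.0274
grasp_force: 30.0
```

```bash
python3 f.py
```

```text
[18.283, 0.489, 0.003, 0.374, -0.228, -1.2, -4.544, -0.025, 0.014, 0.0, 29.999, 0.027]
```

Emit:
{"op": "play_rows", "data": {
  "increments": [
    [[0,0,0],0,1]
  ]
}}

```text
clock: 18.37
position: [0.4887, 0.0033, 0.3744]
eef_rot: [-3.141, 0.001, 0.0]
force: [-0.1, -0.6, -5.0]
grip_width: 0.0267
grasp_force: 30.0
```

```bash
python3 f.py
```

```text
[18.367, 0.489, 0.003, 0.374, -0.086, -0.595, -4.997, -0.008, -0.011, 0.014, 29.999, 0.027]
```

Emit:
{"op": "play_rows", "data": {
  "increments": [
    [[0,0,0],0,1]
  ]
}}

```text
clock: 18.45
position: [0.4888, 0.0032, 0.3746]
eef_rot: [-3.142, 0.0, 0.0]
force: [0.6, 0.4, -4.6]
grip_width: 0.0275
grasp_force: 30.0
```

```bash
python3 f.py
```

```text
[18.45, 0.489, 0.003, 0.375, 0.6, 0.442, -4.631, 0.039, -0.019, -0.054, 29.999, 0.028]
```

Emit:
{"op": "play_rows", "data": {
  "increments": [
    [[0,0,0],0,1]
  ]
}}

```text
clock: 18.53
position: [0.4888, 0.0032, 0.3747]
eef_rot: [-3.142, 0.0, 0.0]
force: [0.9, 0.3, -4.6]
grip_width: 0.0273
grasp_force: 30.0
```

```bash
python3 f.py
```

```text
[18.533, 0.489, 0.003, 0.375, 0.853, 0.272, -4.559, -0.005, 0.035, -0.041, 29.999, 0.027]
```

Emit:
{"op": "play_rows", "data": {
  "increments": [
    [[0,0,0],0,1],
    [[0,0,0],0,1]
  ]
}}

```text
clock: 18.7
position: [0.4888, 0.0031, 0.3748]
eef_rot: [-3.142, -0.0, -0.0]
force: [-0.1, -0.1, -4.0]
grip_width: 0.0274
grasp_force: 30.0
```

```bash
python3 f.py
```

```text
[18.7, 0.489, 0.003, 0.375, -0.06, -0.059, -4.042, -0.064, 0.019, 0.039, 29.999, 0.027]
```

Nothing clear-cut yet. I'll shake blue again, sampling every row.

```bash
cat > g.py <<'E'
import sys,json; from cell import get_obs
o=get_obs(); open(sys.argv[1],"a").write(json.dumps({k:(v.tolist() if hasattr(v,'tolist') else v) for k,v in o.items()})+"\n")
E
python3 g.py blue
```

```text
(no output)
```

Emit:
{"op": "play_rows", "data": {
  "increments": [
    [[0,-1,0],0,1]
  ]
}}

```text
clock: 18.78
position: [0.489, 0.0311, 0.3749]
eef_rot: [3.141, -0.0, -0.003]
force: [1.2, 0.7, -5.3]
grip_width: 0.0273
grasp_force: 30.0
```

```bash
python3 g.py blue
```

Emit:
{"op": "play_rows", "data": {
  "increments": [
    [[0,-1,0],0,1]
  ]
}}

```text
clock: 18.87
position: [0.4888, 0.063, 0.3749]
eef_rot: [3.142, -0.0, -0.003]
force: [1.0, -0.3, -4.7]
grip_width: 0.0272
grasp_force: 30.0
```

```bash
python3 g.py blue
```

Emit:
{"op": "play_rows", "data": {
  "increments": [
    [[0,1,0],0,1]
  ]
}}

```text
clock: 18.95
position: [0.4888, 0.0408, 0.375]
eef_rot: [-3.14, -0.001, 0.009]
force: [0.1, -1.1, -4.1]
grip_width: 0.0276
grasp_force: 30.0
```

```bash
python3 g.py blue
```

Emit:
{"op": "play_rows", "data": {
  "increments": [
    [[0,1,0],0,1]
  ]
}}

```text
clock: 19.03
position: [0.4889, 0.0057, 0.3749]
eef_rot: [-3.141, -0.0, 0.007]
force: [0.8, -1.2, -5.4]
grip_width: 0.0274
grasp_force: 30.0
```

```bash
python3 g.py blue
```

Emit:
{"op": "play_rows", "data": {
  "increments": [
    [[0,-1,0],0,1]
  ]
}}

```text
clock: 19.12
position: [0.4893, 0.0263, 0.3749]
eef_rot: [3.14, -0.001, -0.007]
force: [0.7, -0.5, -5.9]
grip_width: 0.0274
grasp_force: 30.0
```

```bash
python3 g.py blue
```

Emit:
{"op": "play_rows", "data": {
  "increments": [
    [[0,-1,0],0,1]
  ]
}}

```text
clock: 19.2
position: [0.4891, 0.0608, 0.3749]
eef_rot: [3.141, -0.0, -0.006]
force: [0.9, 2.6, -5.2]
grip_width: 0.027
grasp_force: 30.0
```

```bash
python3 g.py blue
```

Emit:
{"op": "play_rows", "data": {
  "increments": [
    [[0,1,0],0,1]
  ]
}}

```text
clock: 19.28
position: [0.4889, 0.0399, 0.375]
eef_rot: [-3.14, -0.001, 0.007]
force: [0.4, -0.5, -4.8]
grip_width: 0.0274
grasp_force: 30.0
```

```bash
python3 g.py blue
```

Emit:
{"op": "play_rows", "data": {
  "increments": [
    [[0,1,0],0,1]
  ]
}}

```text
clock: 19.37
position: [0.4889, 0.0053, 0.3749]
eef_rot: [-3.141, -0.0, 0.006]
force: [0.7, -2.7, -6.0]
grip_width: 0.0274
grasp_force: 30.0
```

```bash
python3 g.py blue
```

Emit:
{"op": "play_rows", "data": {
  "increments": [
    [[0,0,0],0,1]
  ]
}}

```text
clock: 19.45
position: [0.4888, 0.0012, 0.3748]
eef_rot: [3.141, -0.0, 0.001]
force: [-1.3, -0.4, -4.1]
grip_width: 0.0277
grasp_force: 30.0
```

```bash
python3 g.py blue
```

Emit:
{"op": "play_rows", "data": {
  "increments": [
    [[0,0,0],0,1]
  ]
}}

```text
clock: 19.53
position: [0.4888, 0.0023, 0.3748]
eef_rot: [3.142, -0.0, -0.002]
force: [0.2, 0.5, -4.8]
grip_width: 0.0277
grasp_force: 30.0
```

```bash
python3 g.py blue
```

Emit:
{"op": "play_rows", "data": {
  "increments": [
    [[0,0,0],0,1]
  ]
}}

```text
clock: 19.62
position: [0.4888, 0.003, 0.3747]
eef_rot: [-3.141, 0.0, -0.001]
force: [0.3, 0.2, -4.8]
grip_width: 0.0274
grasp_force: 30.0
```

```bash
python3 g.py blue
```

Emit:
{"op": "play_rows", "data": {
  "increments": [
    [[0,0,0],0,1]
  ]
}}

```text
clock: 19.7
position: [0.4888, 0.0033, 0.3747]
eef_rot: [-3.141, 0.0, -0.0]
force: [-0.2, -0.3, -4.8]
grip_width: 0.0276
grasp_force: 30.0
```

```bash
python3 g.py blue
cat > an.py <<'E'
import json,sys,numpy as np
for l in open(sys.argv[1]):
    o=json.loads(l); print(round(o["clock"],2),round(o["position"][1],4),"F",np.round(o["force"],2),"T",np.round(o["ft_torque"],3),"g",round(o["grasp_force"],3),"tau",np.round(o["joint_efforts"],2))
E
python3 an.py blue
```

```text
18.7 0.0031 F [-0.06 -0.06 -4.04] T [-0.064  0.019  0.039] g 29.999 tau [  0.05 -48.76 -40.99   0.08  -0.08   0.  ]
18.78 0.0311 F [ 1.21  0.7  -5.28] T [ 0.026 -0.029 -0.006] g 29.998 tau [-1.398e+01 -4.979e+01 -3.925e+01 -2.000e-02  7.000e-02 -2.910e+00]
18.87 0.063 F [ 0.97 -0.26 -4.65] T [ 0.088 -0.028 -0.001] g 29.997 tau [-1.190e+01 -5.099e+01 -3.926e+01 -8.000e-02  1.000e-02 -1.830e+00]
18.95 0.0408 F [ 0.14 -1.08 -4.14] T [ 0.093 -0.007  0.037] g 30.0 tau [ 19.81 -47.92 -40.16  -0.16   0.11   4.34]
19.03 0.0057 F [ 0.81 -1.22 -5.42] T [-0.283  0.008  0.018] g 29.999 tau [ 17.64 -48.97 -39.74   0.22   0.08   2.16]
19.12 0.0263 F [ 0.67 -0.53 -5.91] T [-0.167 -0.023 -0.04 ] g 29.997 tau [-17.35 -50.13 -38.75   0.35   0.12  -4.34]
19.2 0.0608 F [ 0.86  2.56 -5.25] T [ 0.582 -0.037 -0.039] g 29.955 tau [-15.67 -50.99 -39.19   0.14  -0.06  -2.15]
19.28 0.0399 F [ 0.44 -0.46 -4.82] T [ 0.249  0.007 -0.001] g 29.995 tau [ 18.09 -47.91 -40.3   -0.29   0.11   4.31]
19.37 0.0053 F [ 0.74 -2.71 -5.98] T [-0.538 -0.045 -0.029] g 29.973 tau [ 14.49 -48.63 -39.69  -0.41   0.1    2.17]
19.45 0.0012 F [-1.25 -0.41 -4.13] T [-0.057  0.047 -0.021] g 29.989 tau [ -0.96 -48.85 -40.92   0.18  -0.08  -1.22]
19.53 0.0023 F [ 0.24  0.46 -4.84] T [0.017 0.071 0.02 ] g 29.988 tau [-1.270e+00 -4.882e+01 -4.105e+01 -4.000e-02 -9.000e-02 -3.600e-01]
19.62 0.003 F [ 0.32  0.15 -4.8 ] T [ 0.011 -0.043  0.015] g 29.988 tau [ -0.85 -48.83 -41.04   0.    -0.08  -0.06]
19.7 0.0033 F [-0.19 -0.28 -4.79] T [0.086 0.016 0.051] g 29.989 tau [ -0.49 -48.82 -41.02   0.    -0.08   0.  ]
```

Blue differs from the other two: at the same phase of the shake, red and yellow both dipped to 29.8 N grasp force and blue did not. To confirm, I'll repeat the identical shake from rest. A packed tin has to reproduce the readings, and a loose ball won't.

Emit:
{"op": "play_rows", "data": {
  "increments": [
    [[0,-1,0],0,1]
  ]
}}

```text
clock: 19.78
position: [0.489, 0.0314, 0.3748]
eef_rot: [3.141, -0.0, -0.002]
force: [0.1, 1.6, -6.2]
grip_width: 0.0273
grasp_force: 30.0
```

```bash
python3 g.py blue2
```

Emit:
{"op": "play_rows", "data": {
  "increments": [
    [[0,-1,0],0,1]
  ]
}}

```text
clock: 19.87
position: [0.4888, 0.0634, 0.3748]
eef_rot: [-3.141, -0.0, -0.002]
force: [1.5, -0.3, -5.6]
grip_width: 0.0274
grasp_force: 30.0
```

```bash
python3 g.py blue2
```

Emit:
{"op": "play_rows", "data": {
  "increments": [
    [[0,1,0],0,1]
  ]
}}

```text
clock: 19.95
position: [0.4888, 0.0412, 0.3749]
eef_rot: [-3.14, -0.001, 0.009]
force: [1.0, 0.9, -5.6]
grip_width: 0.0273
grasp_force: 30.0
```

```bash
python3 g.py blue2
```

Emit:
{"op": "play_rows", "data": {
  "increments": [
    [[0,1,0],0,1]
  ]
}}

```text
clock: 20.03
position: [0.4889, 0.0061, 0.3748]
eef_rot: [-3.141, -0.0, 0.007]
force: [0.8, -2.3, -5.6]
grip_width: 0.0271
grasp_force: 30.0
```

```bash
python3 g.py blue2
```

Emit:
{"op": "play_rows", "data": {
  "increments": [
    [[0,-1,0],0,1]
  ]
}}

```text
clock: 20.12
position: [0.4893, 0.0268, 0.3749]
eef_rot: [3.14, -0.0, -0.007]
force: [0.9, -1.1, -5.4]
grip_width: 0.0272
grasp_force: 30.0
```

```bash
python3 g.py blue2
```

Emit:
{"op": "play_rows", "data": {
  "increments": [
    [[0,-1,0],0,1]
  ]
}}

```text
clock: 20.2
position: [0.4891, 0.0613, 0.3749]
eef_rot: [3.141, -0.0, -0.006]
force: [0.6, 3.6, -4.4]
grip_width: 0.0274
grasp_force: 30.0
```

```bash
python3 g.py blue2
```

Emit:
{"op": "play_rows", "data": {
  "increments": [
    [[0,1,0],0,1]
  ]
}}

```text
clock: 20.28
position: [0.4889, 0.0403, 0.3749]
eef_rot: [-3.14, -0.001, 0.008]
force: [1.2, 0.3, -5.3]
grip_width: 0.0274
grasp_force: 30.0
```

```bash
python3 g.py blue2
```

Emit:
{"op": "play_rows", "data": {
  "increments": [
    [[0,1,0],0,1]
  ]
}}

```text
clock: 20.37
position: [0.4889, 0.0057, 0.3748]
eef_rot: [-3.141, -0.0, 0.007]
force: [1.2, -2.9, -5.4]
grip_width: 0.0275
grasp_force: 30.0
```

```bash
python3 g.py blue2; python3 an.py blue2
```

```text
19.78 0.0314 F [ 0.06  1.58 -6.23] T [ 0.407 -0.035 -0.018] g 29.997 tau [-14.43 -49.78 -39.22   0.16   0.05  -2.9 ]
19.87 0.0634 F [ 1.48 -0.28 -5.64] T [ 0.141 -0.025  0.033] g 29.998 tau [-1.216e+01 -5.100e+01 -3.920e+01 -2.300e-01  4.000e-02 -1.820e+00]
19.95 0.0412 F [ 0.96  0.91 -5.61] T [0.108 0.021 0.022] g 30.001 tau [ 19.76 -47.92 -40.16  -0.18   0.11   4.34]
20.03 0.0061 F [ 0.85 -2.32 -5.62] T [-0.47  -0.01   0.001] g 29.961 tau [ 16.75 -48.72 -39.63  -0.09   0.09   2.17]
20.12 0.0268 F [ 0.9  -1.07 -5.45] T [-0.227 -0.061 -0.009] g 29.992 tau [-17.35 -50.17 -38.79   0.37   0.11  -4.34]
20.2 0.0613 F [ 0.64  3.59 -4.36] T [ 0.63  -0.07   0.054] g 29.968 tau [-14.05 -50.92 -39.41   0.45  -0.13  -2.16]
20.28 0.0403 F [ 1.18  0.3  -5.29] T [0.268 0.019 0.042] g 30.0 tau [ 18.09 -47.92 -40.3   -0.29   0.11   4.31]
20.37 0.0057 F [ 1.19 -2.91 -5.42] T [-0.558 -0.004 -0.079] g 29.966 tau [ 14.78 -48.62 -39.71  -0.36   0.09   2.18]
```

Emit:
{"op": "play_rows", "data": {
  "increments": [
    [[0,0,0],0,1],
    [[0,0,0],0,1],
    [[0,0,0],0,1]
  ]
}}

```text
clock: 20.62
position: [0.4888, 0.0033, 0.3747]
eef_rot: [-3.141, 0.0, -0.001]
force: [-0.1, 0.4, -4.6]
grip_width: 0.0272
grasp_force: 30.0
```

Identical commands gave different readings: T_x on the first row was 0.03 then 0.41, against about 0.035 of noise. So blue rattles. Moving it over the tray.

Emit:
{"op": "play_rows", "data": {
  "increments": [
    [[0.4,-0.2,0],0,1],
    [[0.7,-0.3,0],0,1],
    [[0.8,-0.3,0],0,1],
    [[0.8,-0.4,0],0,1],
    [[0.8,-0.4,0],0,1]
  ]
}}

```text
clock: 21.03
position: [0.5954, 0.0526, 0.3747]
eef_rot: [-3.141, -0.0, 0.0]
force: [0.0, -0.8, -4.4]
grip_width: 0.0272
grasp_force: 30.0
```

Emit:
{"op": "play_rows", "data": {
  "increments": [
    [[0.8,-0.4,0],0,1],
    [[0.8,-0.3,0],0,1],
    [[0.6,-0.2,0],0,1],
    [[0.4,-0.1,0],0,1],
    [[0.2,-0.1,0],0,1]
  ]
}}

```text
clock: 21.45
position: [0.6795, 0.0856, 0.3743]
eef_rot: [-3.141, -0.0, 0.001]
force: [-0.1, 0.1, -5.8]
grip_width: 0.0274
grasp_force: 30.0
```

Emit:
{"op": "play_rows", "data": {
  "increments": [
    [[0,0,0],0,1],
    [[0,0,0],0,1],
    [[0,0,0],0,1],
    [[0,0,0],0,1],
    [[0,0,0],0,1]
  ]
}}

```text
clock: 21.87
position: [0.6773, 0.0838, 0.3749]
eef_rot: [3.142, 0.0, -0.0]
force: [-0.5, -0.6, -5.6]
grip_width: 0.0275
grasp_force: 30.0
```

```bash
python3 - <<'E'
from h import *
c=read_camera("side"); cv2.imwrite("pics/side3.png",c["frame"][:,:,::-1])
for l in ["tin_red","tin_yellow","tin_blue","tray"]:
    for r in mark_of(l,"side"): print(l,round(r["confidence"],2),w(c,r["location"]).round(3))
E
python3 f.py
```

```text
tin_red 0.74 [ 0.45  -0.17   0.002]
tin_red 0.36 [ 0.544 -0.321  0.001]
tin_red 0.33 [ 0.664 -0.164 -0.003]
tin_yellow 0.66 [ 0.462  0.207 -0.   ]
tin_blue 0.84 [0.678 0.086 0.126]
tray 0.8 [0.675 0.089 0.003]
[22.117, 0.678, 0.084, 0.375, 1.103, 0.326, -4.272, 0.167, 0.061, 0.03, 29.987, 0.027]
```

View pics/side3.png

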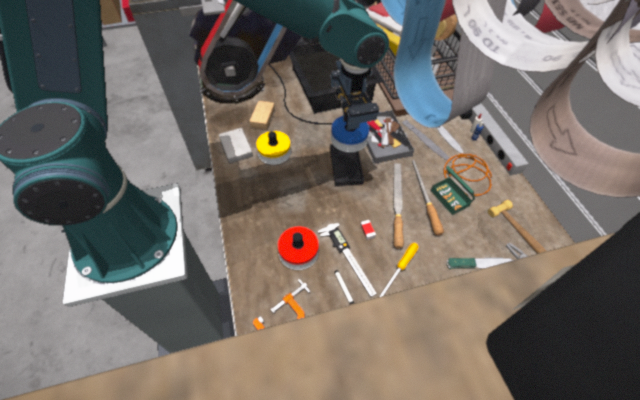

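The blue tin (350,133) is held upright over the tray (347,165). Red (298,247) and yellow (274,147) are standing, and the tools haven't moved. I'll let it settle, then hand in.

Emit:
{"op": "play_rows", "data": {
  "increments": [
    [[0,0,0],0,1],
    [[0,0,0],0,1],
    [[0,0,0],0,1],
    [[0,0,0],0,1],
    [[0,0,0],0,1]
  ]
}}

```text
clock: 22.53
position: [0.6778, 0.084, 0.3747]
eef_rot: [-3.142, 0.0, -0.0]
force: [-0.4, -0.2, -5.5]
grip_width: 0.0272
grasp_force: 30.0
```

Emit:
{"op": "play_rows", "data": {
  "increments": [
    [[0,0,0],0,1],
    [[0,0,0],0,1],
    [[0,0,0],0,1],
    [[0,0,0],0,1],
    [[0,0,0],0,1]
  ]
}}

```text
clock: 22.95
position: [0.6778, 0.084, 0.3747]
eef_rot: [3.142, 0.0, -0.0]
force: [0.5, -0.0, -5.1]
grip_width: 0.0275
grasp_force: 30.0
```

```bash
python3 f.py; python3 -c "from cell import close_job; print(close_job())"
```

```text
[22.95, 0.678, 0.084, 0.375, 0.492, -0.016, -5.081, 0.118, 0.069, -0.061, 29.987, 0.027]
the job is handed in; nothing more can be done
None
```

I picked the blue tin as the rattler and handed the job in at about 23 s with it held upright and still, about 13 cm above the middle of the tray; red and yellow stand upright where they were, and hand-in returned no verdict.

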